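Hang the loaded specimen carrier level on the stand's pin

ROBOT

A 6-joint arm with a two-finger parallel gripper is mounted at the origin on the work surface. World frame = base frame: x ahead of the robot, y to its left, z up, the work surface at z = 0. Lengths are in m, angles in degrees, forces in N, time in s.
With the tool pointing down it reaches from about 0.4 to 0.825 m from the base axis. Payload 7 kg.
Tool frame: the origin (TCP) lies at the very end of the fingers, on their centre line; the grasp point (between the pads) lies 19 mm behind it; z points along the fingers, y is the line along which they close (so a half turn about z gives the same grasp; the last joint's range is limited). The gripper opens to 88 mm and grips with 3 to 60 N. Pads are 19 mm wide; open, the fingers measure 130 mm over their backs; the gripper's body (78 mm by 193 mm) begins 47 mm behind the grasp point.
Start: joints at [-51.56, 20.546, 0.682, 0, -70.136, -16.507], TCP at [0.252, -0.626, 0.227] pointing down, gripper open.
Joint ranges: [-176.03, 176.03], [-82.01, 121.73], [-58.28, 71.71], [-173.87, 95.51], [-174.79, -0.11], [-173.66, 173.66]. Speed limits (degrees/s): [136.94, 136.94, 172.46, 180, 180, 180].

INTERFACE

Orientations are given as [roll, pitch, yaw] about the fixed x, y, z axes, in that order (R = Rz(yaw) Ry(pitch) Rx(roll)).
In Python, from plant import ctrl, viewer gives the robot as it stands.
- The arm moves only by the tool servo_tool, never from a script. Its argument "rows" is a list of rows, each a list of 6 numbers: the shift along the world's x, y, z in mm, then the turn, a rotation vector about the world's x, y, z in degrees. A call has 1 to 5 rows; each row shifts and turns the commanded pose from where the row before left it; what a row does not reach is not made up. A row lasts 1/12 s, in which the tool goes at most 41.7 mm and 7.16 degrees, less where a joint would pass 70% of its speed; a pose out of reach is approached as far as the arm can. A call is refused whole if a number of a shift passes 41.7 or a number of a turn 7.16, either way. A call with a gripper value outside its range is refused whole. "fingers" is the finger opening in mm, from 0 to 87.6, set as the call begins (left out, the last holds). The fingers move at their own pace and stop on an object; the grip force is fixed at half the most. Time passes only in rows, so rows that do not move let the fingers close. It gives the time, the measured TCP pose, the force and the opening at its end, in the units of the state.
- ctrl.get_obs(): the state, without advancing time (a new reading comes with each control period).
- viewer.snapshot(name): name is "scene" or "top" or "wrist"; returns (picture, depth): 480x640x3 uint8, red, green, blue; 480x640 float32, m along the optical axis (not along the pixel's ray), 0 where there is no reading.
- viewer.calibration(name): a dict with "fx", "fy", "cx", "cy" (pixels), "k1" (the pictures are not rectified: a ray, as slopes to the right and down, at radius r is drawn at 1 + k1 r^2 times it, then the intrinsics apply), "origin" and "rotation" of the camera in the world. Camera axes: x right, y up, looking along -z (the intrinsics and any distortion apply to the point x, -y, -z); pixel columns grow to the right and rows downward; lengths in m; the calibration is good to about 2 mm. A picture is of the moment at which its call begins: read the wrist's pose just before it. calibration takes no time and is no camera call; for the wrist camera it gives the pose at the moment of the call.
- ctrl.close_job(): hands the job in, once; it reports no verdict.
The state is a dict: "clock": time; "joint_pos": joint angles; "qvel": joint speeds; "tau": joint torques, N m; "tool_pos": TCP position; "orientation": TCP orientation; "force": force on the tool from outside, world axes, zero at the start; "moment": the same for the moment, N m; "opening": finger opening in m.
Only numpy, scipy, OpenCV 4.12 (cv2) and the standard library are available. Lean on these libraries where they do the work, as an engineer would, in place of code of your own. Each camera call takes 0.05 s, during which the arm holds its last target. There are 200 camera calls.

TASK

Hang the white specimen carrier, with the steel weight and the two pots in it, on the pin of the stand, by the one hole of its handle bar from which it hangs level. Slide it gently back along the pin until the bar is against the shoulder, let the pin take the weight and let go. Do not press the carrier on the stand with more than 25 N, do not spill anything from the carrier and leave the bottle, the red-lidded cup and the tube rack where they are.

Things in the scene. Friction and masses are not known exactly. Their poses are not given: they have to be found in the camera images.
- carrier: white plastic carrier, 220 g empty and balanced about y = 0, upright on the bench. Origin: centre of its underside; z up, y along its length, x through the handle bar. Base 50 (x) x 170 (y) x 12 mm with three round pockets, 40 mm across, floors 4 mm above the underside, at y = -52, 0, +52 mm. Two end cheeks carry the upright bar above: see point bar_top.
- hole1 (a point): hole 1 of 5 in the carrier's handle bar, nearest the carrier's -y end: a plain through hole 11 mm across, its axis along the carrier's x. This point is the hole's centre, halfway through the 10 mm bar, at carrier (0, -52, 92) mm.
- hole2 (a point): hole 2 of 5 in the carrier's handle bar, on the -y side of the middle: a plain through hole 11 mm across, its axis along the carrier's x. This point is the hole's centre, halfway through the 10 mm bar, at carrier (0, -28, 92) mm.
- hole3 (a point): hole 3 of 5 in the carrier's handle bar, the middle one: a plain through hole 11 mm across, its axis along the carrier's x. This point is the hole's centre, halfway through the 10 mm bar, at carrier (0, 0, 92) mm.
- hole4 (a point): hole 4 of 5 in the carrier's handle bar, on the +y side of the middle: a plain through hole 11 mm across, its axis along the carrier's x. This point is the hole's centre, halfway through the 10 mm bar, at carrier (0, 28, 92) mm.
- hole5 (a point): hole 5 of 5 in the carrier's handle bar, nearest the +y end: a plain through hole 11 mm across, its axis along the carrier's x. This point is the hole's centre, halfway through the 10 mm bar, at carrier (0, 52, 92) mm.
- bar_top (a point): middle of the handle bar's top edge, at carrier (0, 0, 146) mm. The bar is 10 mm thick (x), 170 mm long (y), from z = 60 to 146 mm, with five holes in a row at z = 92 mm, 54 mm below this edge. Grip it from above across its thickness, fingertips at least 15 mm above the row of holes so that they clear the pin and shoulder.
- weight: solid steel check weight with a knob on top, 39 mm across, 54 mm tall, about 360 g (within 10 %), standing loose in one of the carrier's three pockets (which one varies). Origin: centre of its underside.
- pot_a: empty clear pot with a white lid, 38 mm across, 49 mm tall, 20 g, loose in another pocket. Origin: centre of its underside.
- pot_b: the second such pot, in the remaining pocket, 20 g. Origin: centre of its underside.
- stand: fixed grey metal stand: base plate 130 x 160 x 14 mm, square upright 34 mm wide, 140 mm tall, and in it a 22 mm square steel column clamped at some height (does not yield under 25 N). Origin: on the bench under the column's axis; z up. From near the column's top a level pin points along the stand's -x at y = 0: see point upright_top.
- upright_top (a point): top of the grey upright, stand (0, 0, 140) mm. Above it the round pin, 8 mm across, rounded end at stand x = -100 mm; an 18 mm collar from the column to x = -40 mm is the shoulder (bar home: hole centre at x = -45). Column top 8 mm above the pin's axis. The axis is 182 to 214 mm above the bench, different each time, not measured: find it by touch (pin's upper side) or by eye.
- bottle: clear water bottle with blue cap, 64 mm across, 190 mm tall; leave alone. Origin: centre of its underside.
- sample_cup: clear cup with red lid, 58 mm across, 69 mm tall; leave alone. Origin: centre of its underside.
- tube_rack: black tube rack 70 x 150 x 45 mm with capped tubes up to 90 mm; leave alone. Origin: centre of its underside.
Not all that is in view belongs to the job. Several things have the shape of the stand; the one meant has the colours described above.

How it is judged (in metres and radians):
On the way:
1. the carrier is lifted clear of the bench (height (world z) of carrier above 0.03 m), for 0.2 s.
At the end, for the whole second after the job is handed in: The carrier hangs at rest and released on the pin by a hole (centre within 6 mm of the pin's line, 176 to 215 mm up), within 0.12 rad of level, its bar within 6 mm of the shoulder, the stand bearing its weight, and the weight and both pots still sit in its pockets (((x of hole1 in the frame of stand between -0.051 and -0.04 m and y of hole1 in the frame of stand between -0.006 and 0.006 m and z of hole1 in the frame of stand between 0.176 and 0.215 m) or (x of hole2 in the frame of stand between -0.051 and -0.04 m and y of hole2 in the frame of stand between -0.006 and 0.006 m and z of hole2 in the frame of stand between 0.176 and 0.215 m) or (x of hole3 in the frame of stand between -0.051 and -0.04 m and y of hole3 in the frame of stand between -0.006 and 0.006 m and z of hole3 in the frame of stand between 0.176 and 0.215 m) or (x of hole4 in the frame of stand between -0.051 and -0.04 m and y of hole4 in the frame of stand between -0.006 and 0.006 m and z of hole4 in the frame of stand between 0.176 and 0.215 m) or (x of hole5 in the frame of stand between -0.051 and -0.04 m and y of hole5 in the frame of stand between -0.006 and 0.006 m and z of hole5 in the frame of stand between 0.176 and 0.215 m)) and angle between carrier's own z axis and vertical below 0.12 rad and contact force between carrier and stand above 3 N and linear speed of carrier below 0.03 m/s and angular speed of carrier below 0.2 rad/s and z of each of weight, pot_a, pot_b in the frame of carrier below 0.012 m and x of weight in the frame of carrier between -0.008 and 0.008 m and y of weight in the frame of carrier between -0.06 and 0.06 m and x of pot_a in the frame of carrier between -0.008 and 0.008 m and y of pot_a in the frame of carrier between -0.06 and 0.06 m and x of pot_b in the frame of carrier between -0.008 and 0.008 m and y of pot_b in the frame of carrier between -0.06 and 0.06 m); the robot touches nothing.
It fails at once if the carrier is pressed on the stand with more than 25 N (contact force between carrier and stand above 25 N).
It fails at once if something is spilled from the carrier (distance between any of weight, pot_a, pot_b and carrier above 0.09 m).
It fails at once if a bystander is moved by more than 20 mm (distance of any of bottle, sample_cup, tube_rack from where it was at the start of the episode above 0.02 m).
It also fails if it takes over 53 s, if anything falls off the work surface, if the arm or the gripper's body presses on something with over 40 N, if the wrist force passes 120 N, or if a joint passes its speed limit or range.

## Working session

There is one attempt and no reset: what is moved stays moved. The work goes in short steps, Python scripts to look and compute and a tool call to move; the robot and the scene stay as the last step left them, time stands still between calls to the robot, and variables do not carry over. Pictures are saved under pics/ and viewed, on a budget of 10 in all, crops included, one or two more only if the job needs it, and the job is handed in when it is done.

Besides the shell and the picture viewer there is one more tool, called after "Emit:" in YAML: its name, and indented under it one key for each argument. servo_tool: Moves the arm, as the interface text tells. Its arguments: {"type":"object","properties":{"rows":{"type":"array","items":{"type":"array","items":{"type":"number"}}},"fingers":{"type":"number"}},"required":["rows"]}

```bash
mkdir -p pics; ls; cat > h.py <<'E'
import numpy as np, cv2
from plant import ctrl, viewer
def snap(n,f):
    c=viewer.calibration(n); p,d=viewer.snapshot(n)
    cv2.imwrite(f'pics/{f}.png',p[:,:,::-1]); np.savez(f'pics/{f}.npz',p=p,d=d,**{k:np.array(v) for k,v in c.items()})
def load(f): return dict(np.load(f'pics/{f}.npz'))
def rays(c,uv):
    uv=np.atleast_2d(np.array(uv,float)); a=(uv[:,0]-c['cx'])/c['fx']; b=(uv[:,1]-c['cy'])/c['fy']
    x,y=a.copy(),b.copy()
    for _ in range(20):
        s=1+c['k1']*(x*x+y*y); x,y=a/s,b/s
    return np.stack([x,-y,-np.ones_like(x)],1)@c['rotation'].T
def atdepth(c,uv):
    uv=np.atleast_2d(uv); z=np.array([c['d'][int(v),int(u)] for u,v in uv])
    return c['origin']+rays(c,uv)*z[:,None]
def atz(c,uv,h):
    r=rays(c,uv); return c['origin']+r*((h-c['origin'][2])/r[:,2])[:,None]
def cloud(c):
    v,u=np.mgrid[0:480,0:640]; uv=np.stack([u.ravel(),v.ravel()],1)
    P=(c['origin']+rays(c,uv)*c['d'].ravel()[:,None]).reshape(480,640,3); P[c['d']<=0]=np.nan
    return P
E
python3 - <<'E'
from h import *
snap('scene','s1'); snap('top','t1')
a=load('s1');b=load('t1')
for c in(a,b): print(c['origin'],c['rotation'],c['fx'],c['k1'])
print(ctrl.get_obs())
E
```

```text
pics
[1.36035225 0.29075249 0.65933916] [ 58.22274178  -0.68475219 107.54275861] 475.4057170961312 0.014611443078871298
[0.44123532 0.05642069 1.51733241] [  3.54978076   0.21389182 -91.1461173 ] 533.6845555433969 -0.07066105043281043
{'clock': 0.1, 'joint_pos': array([-5.15598198e+01,  2.05873347e+01,  6.40188357e-01, -1.60452426e-02,
       -7.01348795e+01, -1.65046543e+01]), 'qvel': array([ 0.03381352, -0.18957796,  0.08247938,  0.08237598,  0.01451477,
        0.00397743]), 'tau': array([-1.37335312e-03, -5.84163773e+01,  2.93752527e+01,  7.01563731e+00,
        1.01643489e-02, -5.65713526e-05]), 'tool_pos': array([ 0.25194521, -0.62576836,  0.2257305 ]), 'orientation': array([ 1.79917068e+02, -8.84198414e-03, -1.58069931e+02]), 'force': array([ 0.61607239, -0.16643914, -0.23231237]), 'moment': array([-0.03285621,  0.00753437, -0.03242902]), 'opening': 0.08789531795518767}
```

View pics/s1.png

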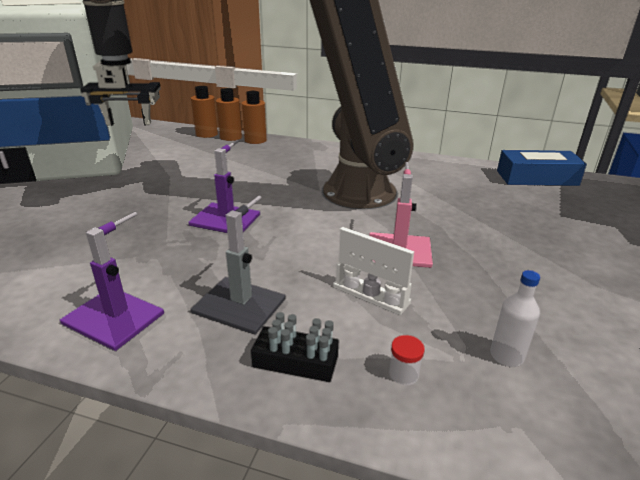

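View pics/t1.png

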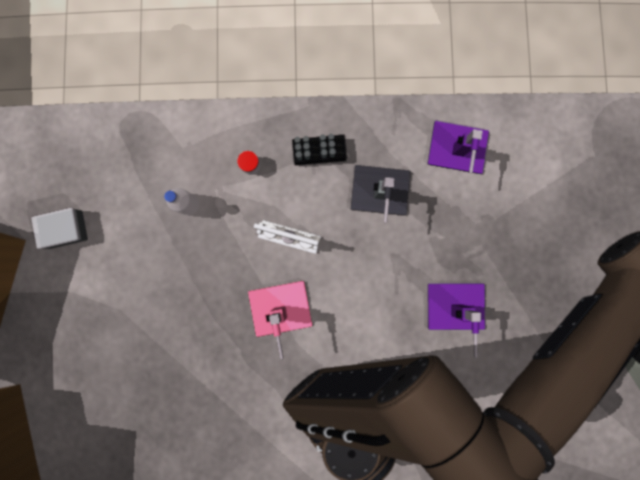

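The scene shows the white carrier at about (373,270). The grey stand is at (238,270), with its pin at about (250,207) pointing toward the robot. The weight seems to be in the middle pocket, at (372,287). In the top view the carrier is at (287,237), and the stand column is at (389,182) with its pin tip at (387,220).

```bash
cat >> h.py <<'E'
from scipy.spatial.transform import Rotation as Ro
_l=load
def load(f):
    c=_l(f); c['rotation']=Ro.from_euler('xyz',c['rotation'],degrees=True).as_matrix(); return c
E
python3 - <<'E'
from h import *
a=load('s1');b=load('t1')
A=cloud(a);B=cloud(b)
def show(n,c,P,u0,u1,v0,v1,zs):
    q=P[v0:v1,u0:u1]; p=c['p'][v0:v1,u0:u1]
    for lo,hi in zs:
        m=(q[...,2]>lo)&(q[...,2]<hi); s=q[m]
        if len(s)>3:
            mean=s.mean(0); w,V=np.linalg.eigh(np.cov(s[:,:2].T)); 
            print(n,lo,hi,len(s),mean.round(4),'min',s.min(0).round(3),'max',s.max(0).round(3),'dir',np.degrees(np.arctan2(V[1,1],V[0,1])).round(1))
show('car top',b,B,245,330,212,260,[(.13,.16),(.1,.13)])
show('car scene',a,A,330,415,222,315,[(.06,.14),(.135,.15),(.005,.05)])
show('stand top',b,B,345,415,160,230,[(.13,.15),(.17,.23),(.01,.02)])
show('stand scene',a,A,190,290,190,330,[(.13,.145),(.15,.18),(.18,.24),(.012,.016)])
print(atdepth(a,[(235,213),(240,216),(250,207),(255,204),(260,199)]).round(4))
im=cv2.imread('pics/s1.png')
x=cv2.resize(im[220:320,325:425],(600,600),interpolation=cv2.INTER_CUBIC)[:, :]
y=cv2.resize(im[185:285,200:300],(600,600),interpolation=cv2.INTER_CUBIC)
cv2.imwrite('pics/c1.png',cv2.resize(np.hstack([x,y]),(800,400)))
E
```

```text
car top 0.13 0.16 267 [0.5154 0.1521 0.145 ] min [0.489 0.071 0.13 ] max [0.544 0.234 0.155] dir 73.2
car top 0.1 0.13 23 [0.5071 0.1398 0.1152] min [0.487 0.069 0.101] max [0.532 0.224 0.129] dir 73.8
car scene 0.06 0.14 2452 [0.5082 0.1569 0.0993] min [0.295 0.068 0.06 ] max [0.556 0.236 0.14 ] dir -148.5
car scene 0.135 0.15 572 [0.5191 0.1547 0.1432] min [0.487 0.069 0.135] max [0.546 0.234 0.15 ] dir 73.0
car scene 0.005 0.05 1964 [0.475  0.1572 0.0232] min [ 0.234 -0.022  0.005] max [0.565 0.239 0.05 ] dir -179.4
stand top 0.13 0.15 79 [ 0.6333 -0.0933  0.1372] min [ 0.617 -0.106  0.13 ] max [ 0.653 -0.08   0.149] dir -166.5
stand top 0.17 0.23 272 [ 0.6052 -0.1049  0.217 ] min [ 0.536 -0.121  0.17 ] max [ 0.646 -0.094  0.229] dir 174.2
stand top 0.01 0.02 1753 [ 0.6434 -0.1072  0.0141] min [ 0.564 -0.194  0.01 ] max [ 0.73  -0.014  0.02 ] dir 81.1
stand scene 0.13 0.145 222 [ 0.6419 -0.1011  0.1377] min [ 0.619 -0.128  0.13 ] max [ 0.655 -0.078  0.145] dir 114.4
stand scene 0.15 0.18 201 [ 0.6402 -0.1057  0.1655] min [ 0.624 -0.122  0.15 ] max [ 0.647 -0.097  0.18 ] dir 122.0
stand scene 0.18 0.24 499 [ 0.6242 -0.1044  0.2096] min [ 0.538 -0.122  0.18 ] max [ 0.647 -0.093  0.225] dir 172.5
stand scene 0.012 0.016 2220 [ 0.5875 -0.1496  0.0147] min [ 0.242 -0.399  0.012] max [ 0.716 -0.024  0.016] dir -145.4
[[ 6.301e-01 -1.078e-01  2.220e-01]
 [ 6.317e-01 -9.670e-02  2.181e-01]
 [ 2.108e-01 -2.846e-01  2.000e-04]
 [ 1.905e-01 -2.773e-01  1.600e-03]
 [ 1.569e-01 -2.756e-01  2.900e-03]]
```

View pics/c1.png

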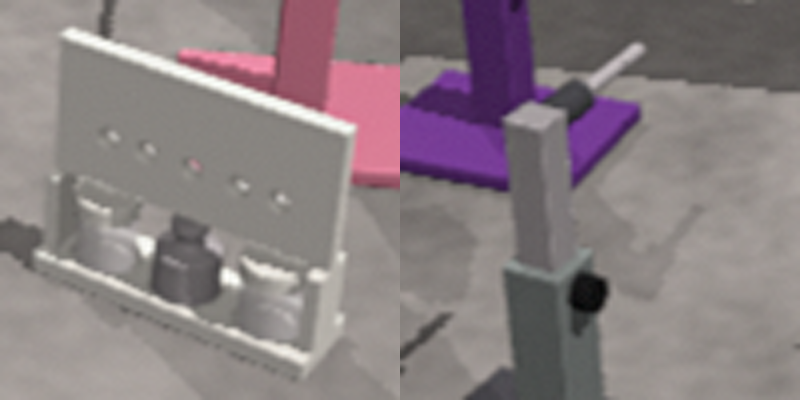

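The crop shows the weight in the middle pocket and a pot on either side, so hole 3 (the middle one) is right. The pin comes off the near-robot side of the grey column. Next I get precise numbers and the wrist camera mounting.

```bash
python3 - <<'E'
from h import *
for f in('s1','t1'):
    c=load(f);P=cloud(c).reshape(-1,3)
    def box(x0,x1,y0,y1,z0,z1):
        m=(P[:,0]>x0)&(P[:,0]<x1)&(P[:,1]>y0)&(P[:,1]<y1)&(P[:,2]>z0)&(P[:,2]<z1);return P[m]
    s=box(.45,.6,.05,.25,.138,.16); ctr,_,an=cv2.minAreaRect(s[:,:2].astype('f4'));print(f,'bar',ctr,_,an)
    s=box(.54,.75,-.22,.02,.010,.019); r=cv2.minAreaRect(s[:,:2].astype('f4'));print('base',r)
    s=box(.5,.60,-.15,-.06,.17,.25);
    if len(s)>5:
        v=cv2.fitLine(s.astype('f4'),cv2.DIST_HUBER,0,.01,.01).ravel();print('pin',len(s),v.round(4),np.degrees(np.arctan2(v[1],v[0])),s.min(0),s[:,2].max())
    s=box(.615,.66,-.14,-.08,.205,.25);print('coltop',len(s),np.median(s,0),s.min(0),s.max(0),np.histogram(s[:,2],10))
    s=box(.25,.45,.1,.25,.1,.3);print('pink',s.min(0),s.max(0))
w=viewer.calibration('wrist');print(w)
E
```

```text
s1 bar (0.5153806209564209, 0.15181103348731995) (0.17117249965667725, 0.016552457585930824) 73.52253723144531
base ((0.6437293291091919, -0.11102255433797836), (0.16348889470100403, 0.13253146409988403), 83.67212677001953)
pin 79 [ 0.996  -0.0762  0.0465  0.5706 -0.0988  0.218 ] -4.3747306 [ 0.53769448 -0.1087456   0.20977543] 0.22490567050579502
coltop 205 [ 0.64002221 -0.10527522  0.21891442] [ 0.61513201 -0.12072051  0.20500973] [ 0.64679897 -0.09672479  0.22494618] (array([13, 17, 14, 14, 15, 14, 17, 12, 53, 36]), array([0.20500973, 0.20700338, 0.20899702, 0.21099067, 0.21298431,
       0.21497796, 0.2169716 , 0.21896525, 0.22095889, 0.22295254,
       0.22494618]))
pink [0.26229737 0.15999335 0.10035023] [0.32638857 0.20945231 0.20870895]
t1 bar (0.5155507326126099, 0.1518559753894806) (0.16955715417861938, 0.010111460462212563) 73.13594818115234
base ((0.6500111818313599, -0.08942735940217972), (0.16714926064014435, 0.21188676357269287), 2.41151762008667)
pin 103 [ 0.9898 -0.1323  0.053   0.572  -0.1018  0.2168] -7.6123743 [ 0.53625191 -0.11342551  0.20859492] 0.22545930555864158
coltop 111 [ 0.6314165  -0.10841633  0.22078241] [ 0.61657331 -0.12134058  0.20593042] [ 0.64550767 -0.09768862  0.22947363] (array([ 3,  0,  2,  3, 13, 22, 41, 22,  4,  1]), array([0.20593042, 0.20828474, 0.21063906, 0.21299338, 0.2153477 ,
       0.21770203, 0.22005635, 0.22241067, 0.22476499, 0.22711931,
       0.22947363]))
pink [0.2503516  0.15995164 0.100211  ] [0.32253446 0.20700365 0.21170208]
{'fx': 345.27413792107444, 'fy': 345.27413792107444, 'cx': 319.15334283204726, 'cy': 236.98479211024423, 'k1': 0.003373902319059881, 'origin': array([ 0.18268001, -0.65283759,  0.38364967]), 'rotation': array([-1.61847630e+01, -6.00341211e-02,  1.11905909e+02])}
```

Emit:
servo_tool:
  rows:
    - [6,11,20.8,0,0,2.5]
    - [13,22,20.8,0,0,2.5]
    - [13,22,20.8,0,0,2.5]
    - [13,22,20.8,0,0,2.5]
    - [13,22,20.8,0,0,2.5]

```text
clock: 0.52
tool_pos: [0.3103, -0.526, 0.331]
orientation: [179.9, -0.0, -145.5]
force: [1.3, 0.3, 0.4]
opening: 0.0874
```

Emit:
servo_tool:
  rows:
    - [13,22,0,0,0,2.5]
    - [13,22,0,0,0,2.5]
    - [13,22,0,0,0,2.5]
    - [13,22,0,0,0,2.5]
    - [13,22,0,0,0,2.5]

```text
clock: 0.93
tool_pos: [0.3754, -0.4158, 0.3303]
orientation: [180.0, 0.0, -132.9]
force: [0.0, 0.0, 0.5]
opening: 0.0874
```

Emit:
servo_tool:
  rows:
    - [13,22,0,0,0,2.5]
    - [13,22,0,0,0,2.5]
    - [13,22,0,0,0,2.5]
    - [13,22,0,0,0,2.5]
    - [13,22,0,0,0,2.5]

```text
clock: 1.35
tool_pos: [0.4404, -0.3058, 0.3303]
orientation: [180.0, 0.0, -120.4]
force: [0.6, -0.2, -0.3]
opening: 0.0879
```

Emit:
servo_tool:
  rows:
    - [13,22,0,0,0,2.5]
    - [13,22,0,0,0,2.5]
    - [13,22,0,0,0,2.5]
    - [13,22,0,0,0,2.5]
    - [13,22,0,0,0,2.5]

```text
clock: 1.77
tool_pos: [0.5053, -0.1959, 0.3303]
orientation: [180.0, 0.0, -107.9]
force: [1.5, -1.1, -0.2]
opening: 0.088
```

Emit:
servo_tool:
  rows:
    - [13,22,0,0,0,2.5]
    - [13,22,0,0,0,2.5]
    - [13,22,0,0,0,2.5]
    - [13,22,0,0,0,2]
    - [9,17,0,0,0,0]

```text
clock: 2.18
tool_pos: [0.5667, -0.0904, 0.33]
orientation: [180.0, 0.0, -98.4]
force: [-0.2, -0.8, -0.1]
opening: 0.0878
```

Emit:
servo_tool:
  rows:
    - [0,0,0,0,0,0]
    - [0,0,0,0,0,0]

```text
clock: 2.35
tool_pos: [0.5662, -0.0913, 0.3298]
orientation: [179.9, -0.0, -98.5]
force: [-0.6, -0.7, -0.5]
opening: 0.0876
```

```bash
python3 - <<'E'
from h import *
snap('wrist','w1')
c=load('w1');o=ctrl.get_obs();print(o['clock'],o['tool_pos'],o['orientation'],c['origin'])
E
```

```text
2.4 [ 0.56585525 -0.09198776  0.33007241] [ 1.79939205e+02 -1.73066074e-02 -9.85263478e+01] [ 0.55580787 -0.16454182  0.48777822]
```

View pics/w1.png

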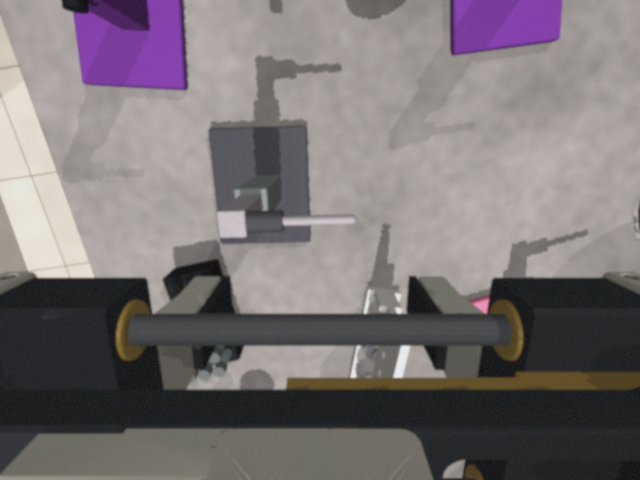

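The wrist view shows the grey column top at about (232,223), the collar end at (283,221) and the pin tip at (355,219).

```bash
python3 - <<'E'
from h import *
c=load('w1');P=cloud(c)
q=P[195:250,205:365].reshape(-1,3);q=q[~np.isnan(q[:,0])]
def f(lo,hi,n):
    s=q[(q[:,2]>lo)&(q[:,2]<hi)];print(n,len(s),s.min(0).round(4),s.max(0).round(4),np.median(s,0).round(4));return s
f(.17,.25,'all')
cols=[P[213:226,u] for u in range(288,352,6)]
for u in range(222,354,6):
    k=P[205:240,u]; k=k[k[:,2]>.19]
    if len(k): print(u,len(k),k.mean(0).round(4),k[:,2].max().round(4),(k[:,:2].min(0)+k[:,:2].max(0))/2)
for u in range(288,352,6):
    g=c['p'][205:235,u].sum(1)
E
```

```text
all 2620 [ 0.5351 -0.1216  0.1702] [ 0.6454 -0.0939  0.2247] [ 0.6142 -0.1068  0.2196]
222 29 [ 0.6413 -0.1117  0.2211] 0.2227 [ 0.64159593 -0.11092204]
228 31 [ 0.6369 -0.112   0.2193] 0.2225 [ 0.63713727 -0.11047388]
234 32 [ 0.6321 -0.1112  0.2193] 0.2221 [ 0.63231207 -0.10984068]
240 31 [ 0.6273 -0.1108  0.2195] 0.2227 [ 0.6273494  -0.10913425]
246 31 [ 0.6227 -0.1099  0.219 ] 0.2234 [ 0.62304929 -0.10858916]
252 27 [ 0.6185 -0.1104  0.215 ] 0.2231 [ 0.61957347 -0.10858985]
258 22 [ 0.613  -0.1086  0.2206] 0.2235 [ 0.61347899 -0.10777778]
264 22 [ 0.6082 -0.1079  0.2207] 0.2236 [ 0.60884041 -0.10699302]
270 22 [ 0.6036 -0.1072  0.2205] 0.2228 [ 0.60405889 -0.10631014]
276 21 [ 0.5987 -0.1069  0.2207] 0.2241 [ 0.59907966 -0.10624669]
282 22 [ 0.5941 -0.1057  0.2204] 0.2232 [ 0.59463421 -0.10479319]
288 9 [ 0.5898 -0.1046  0.2166] 0.218 [ 0.58989945 -0.10444587]
294 10 [ 0.5849 -0.1043  0.2167] 0.2187 [ 0.58508439 -0.10392265]
300 10 [ 0.5802 -0.1036  0.2166] 0.2178 [ 0.58032119 -0.10313036]
306 10 [ 0.5754 -0.1028  0.2163] 0.218 [ 0.57556874 -0.10232513]
312 10 [ 0.5706 -0.1022  0.2169] 0.2183 [ 0.5706506  -0.10200708]
318 10 [ 0.5658 -0.1014  0.2166] 0.218 [ 0.56587122 -0.10121745]
324 9 [ 0.561  -0.1011  0.2167] 0.2175 [ 0.56102109 -0.10082314]
330 10 [ 0.5562 -0.1008  0.2165] 0.2183 [ 0.5561594  -0.10045026]
336 10 [ 0.5514 -0.1     0.2163] 0.2177 [ 0.55135221 -0.09970237]
342 10 [ 0.5466 -0.0993  0.2162] 0.2174 [ 0.54652144 -0.09880424]
348 10 [ 0.5418 -0.0987  0.2166] 0.2188 [ 0.54174832 -0.09830452]
```

```bash
python3 - <<'E'
import cv2
im=cv2.imread('pics/w1.png')[195:250,205:365]
cv2.imwrite('pics/c2.png',cv2.resize(im,None,fx=5,fy=5,interpolation=cv2.INTER_CUBIC))
E
```

```text
(no output)
```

View pics/c2.png

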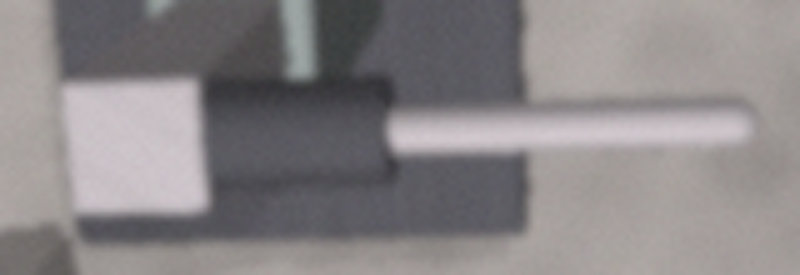

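Emit:
servo_tool:
  rows:
    - [-2,14,0,0,0,-0.8]
    - [-5,29,0,0,0,-0.8]
    - [-5,29,0,0,0,-0.8]
    - [-5,29,0,0,0,-0.8]
    - [-5,29,0,0,0,-0.8]

```text
clock: 2.82
tool_pos: [0.5433, 0.0378, 0.3308]
orientation: [-180.0, 0.0, -102.7]
force: [1.2, 0.1, -0.2]
opening: 0.088
```

Emit:
servo_tool:
  rows:
    - [-5,29,0,0,0,-0.8]
    - [-5,29,0,0,0,-0.8]
    - [-5,29,0,0,0,-0.8]
    - [-5,29,0,0,0,-0.8]
    - [-5,29,0,0,0,-0.8]

```text
clock: 3.23
tool_pos: [0.5186, 0.183, 0.3309]
orientation: [-180.0, 0.0, -106.7]
force: [-0.4, 0.2, 0.5]
opening: 0.0874
```

Emit:
servo_tool:
  rows:
    - [0,14,0,0,0,0]
    - [0,0,0,0,0,0]
    - [0,0,0,0,0,0]
    - [0,0,0,0,0,0]

```text
clock: 3.57
tool_pos: [0.5192, 0.1958, 0.3306]
orientation: [-180.0, -0.0, -106.6]
force: [-0.4, 0.6, -0.3]
opening: 0.0879
```

```bash
python3 - <<'E'
from h import *
snap('wrist','w2')
c=load('w2');o=ctrl.get_obs();print(o['clock'],o['tool_pos'],o['orientation'],c['origin'])
P=cloud(c).reshape(-1,3)
s=P[(P[:,2]>.138)&(P[:,2]<.16)&(abs(P[:,0]-.515)<.06)&(abs(P[:,1]-.152)<.12)]
print(len(s),s[:,2].mean(),np.median(s[:,2]),cv2.minAreaRect(s[:,:2].astype('f4')))
E
```

```text
3.6167 [0.51926303 0.19562592 0.33067433] [-1.79995414e+02 -5.67018158e-03 -1.06626997e+02] [0.49821436 0.12487032 0.48852692]
1858 0.14561375318343592 0.14561479658213414 ((0.5156491994857788, 0.1518067717552185), (0.1700584441423416, 0.009802371263504028), 73.19268035888672)
```

View pics/w2.png

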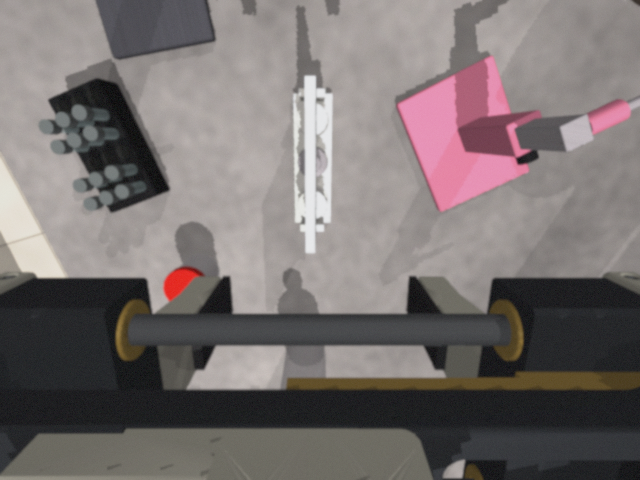

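The wrist view shows the carrier bar from (310,76) to (310,253), measured 170 x 9.8 mm at z = 0.1456 m, which matches the given sizes. Next I descend and grip.

Emit:
servo_tool:
  rows:
    - [-0.7,-8.8,-15,0,0,-0.2]
    - [-0.7,-8.8,-15,0,0,0]
    - [-0.7,-8.8,-15,0,0,0]
    - [-0.7,-8.8,-20,0,0,0]
    - [-0.7,-8.8,-25,0,0,0]
  fingers: 50

```text
clock: 4.03
tool_pos: [0.5163, 0.1514, 0.2411]
orientation: [-179.9, 0.1, -106.8]
force: [0.7, -0.4, 0.5]
opening: 0.06
```

Emit:
servo_tool:
  rows:
    - [0,0,-25,0,0,0]
    - [0,0,-25,0,0,0]
    - [0,0,-20,0,0,0]
    - [0,0,-15,0,0,0]
    - [0,0,-10,0,0,0]

```text
clock: 4.45
tool_pos: [0.5151, 0.1512, 0.144]
orientation: [179.9, -0.1, -106.9]
force: [0.1, 0.3, -0.2]
opening: 0.0502
```

Emit:
servo_tool:
  rows:
    - [0,0,-10,0,0,0]
    - [0,0,-10,0,0,0]
    - [0,0,-10,0,0,0]
    - [0,0,0,0,0,0]
    - [0,0,0,0,0,0]

```text
clock: 4.87
tool_pos: [0.5155, 0.1527, 0.1153]
orientation: [180.0, -0.0, -106.8]
force: [0.9, -0.4, -0.1]
opening: 0.0495
```

Emit:
servo_tool:
  rows:
    - [0,0,0,0,0,0]
    - [0,0,0,0,0,0]
    - [0,0,0,0,0,0]
    - [0,0,0,0,0,0]
    - [0,0,0,0,0,0]
  fingers: 0

```text
clock: 5.28
tool_pos: [0.5157, 0.153, 0.1159]
orientation: [-180.0, 0.0, -106.8]
force: [0.8, 0.0, -0.5]
opening: 0.0223
```

Emit:
servo_tool:
  rows:
    - [0,0,0,0,0,0]
    - [0,0,0,0,0,0]
    - [0,0,0,0,0,0]
    - [0,0,0,0,0,0]
    - [0,0,0,0,0,0]

```text
clock: 5.7
tool_pos: [0.5157, 0.1529, 0.1156]
orientation: [-180.0, 0.0, -106.8]
force: [-1.3, -0.4, 0.7]
opening: 0.0096
```

```bash
python3 - <<'E'
from h import *
for i in range(3):
    o=ctrl.get_obs();print(o['clock'],o['tool_pos'],o['orientation'],o['force'],o['opening'])
E
```

```text
5.7 [0.51565862 0.15293392 0.11563841] [-1.79994066e+02  5.02481133e-03 -1.06762190e+02] [-1.34893141 -0.40311933  0.67204963] 0.00957177033667577
5.7 [0.51565862 0.15293392 0.11563841] [-1.79994066e+02  5.02481133e-03 -1.06762190e+02] [-1.34893141 -0.40311933  0.67204963] 0.00957177033667577
5.7 [0.51565862 0.15293392 0.11563841] [-1.79994066e+02  5.02481133e-03 -1.06762190e+02] [-1.34893141 -0.40311933  0.67204963] 0.00957177033667577
```

Emit:
servo_tool:
  rows:
    - [0,0,4,0,0,0]
    - [0,0,8,0,0,0]
    - [0,0,12,0,0,0]
    - [0,0,16,0,0,0]
    - [0,0,16,0,0,0]

```text
clock: 6.12
tool_pos: [0.5148, 0.1524, 0.1718]
orientation: [179.9, -0.1, -106.8]
force: [0.1, -0.1, -5.8]
opening: 0.0094
```

Emit:
servo_tool:
  rows:
    - [0,0,16,0,0,0]
    - [0,-3,16,0,0,0]
    - [0,-6,14,0,0,0]
    - [0,-9,10,0,0,0]
    - [0,-12,6,0,0,0]

```text
clock: 6.53
tool_pos: [0.5156, 0.1227, 0.2348]
orientation: [-180.0, 0.1, -106.7]
force: [0.8, 0.3, -5.6]
opening: 0.01
```

Emit:
servo_tool:
  rows:
    - [-1,-14,2.8,0,0,0.98]
    - [-1,-14,1,0,0,0.98]
    - [-1,-14,0,0,0,0.98]
    - [-1,-14,0,0,0,0.98]
    - [-1,-14,0,0,0,0.98]

```text
clock: 6.95
tool_pos: [0.5097, 0.0512, 0.2368]
orientation: [179.9, -0.0, -101.9]
force: [0.2, -0.0, -5.8]
opening: 0.0101
```

Emit:
servo_tool:
  rows:
    - [-1,-14,0,0,0,0.98]
    - [-1,-14,0,0,0,0.98]
    - [-1,-14,0,0,0,0.98]
    - [-1,-14,0,0,0,0.98]
    - [-1,-14,0,0,0,0.98]

```text
clock: 7.37
tool_pos: [0.5045, -0.0187, 0.2367]
orientation: [179.9, -0.0, -97.0]
force: [-0.3, 0.5, -6.7]
opening: 0.0099
```

Emit:
servo_tool:
  rows:
    - [0,-14,0,0,0,0]
    - [0,-14,0,0,0,0]
    - [0,-12,0,0,0,0]
    - [0,-10,0,0,0,0]
    - [0,-8,0,0,0,0]

```text
clock: 7.78
tool_pos: [0.5051, -0.0764, 0.237]
orientation: [180.0, -0.0, -97.0]
force: [-0.9, -0.4, -6.0]
opening: 0.0098
```

Emit:
servo_tool:
  rows:
    - [0,-6,0,0,0,0]
    - [0,-5,0,0,0,0]
    - [0,-4,0,0,0,0]
    - [0,-2.8,0,0,0,0]
    - [0,0,0,0,0,0]

```text
clock: 8.2
tool_pos: [0.5056, -0.0932, 0.2373]
orientation: [180.0, -0.0, -97.0]
force: [-0.1, -0.9, -6.7]
opening: 0.0099
```

Emit:
servo_tool:
  rows:
    - [0,0,0,0,0,0]
    - [0,0,0,0,0,0]
    - [0,0,0,0,0,0]
    - [0,0,0,0,0,0]
    - [0,0,0,0,0,0]

```text
clock: 8.62
tool_pos: [0.5056, -0.0927, 0.2374]
orientation: [-180.0, 0.0, -97.0]
force: [-0.3, -0.5, -6.3]
opening: 0.0096
```

```bash
python3 - <<'E'
from h import *
snap('scene','s2');snap('wrist','w3')
o=ctrl.get_obs();print(o['clock'],o['tool_pos'],o['orientation'],o['force'],o['moment'])
im=cv2.imread('pics/s2.png')[170:310,180:320]
w=cv2.imread('pics/w3.png')[130:330,220:420]
cv2.imwrite('pics/c3.png',cv2.resize(np.hstack([cv2.resize(im,(560,560),interpolation=cv2.INTER_CUBIC),cv2.resize(w,(560,560),interpolation=cv2.INTER_CUBIC)]),(800,400)))
E
```

```text
8.7167 [ 0.50561248 -0.09282256  0.23740232] [-1.79995163e+02  9.10789356e-04 -9.69560813e+01] [ 0.31656695  0.29911908 -6.28757423] [ 0.04621996  0.06597232 -0.06151037]
```

View pics/c3.png

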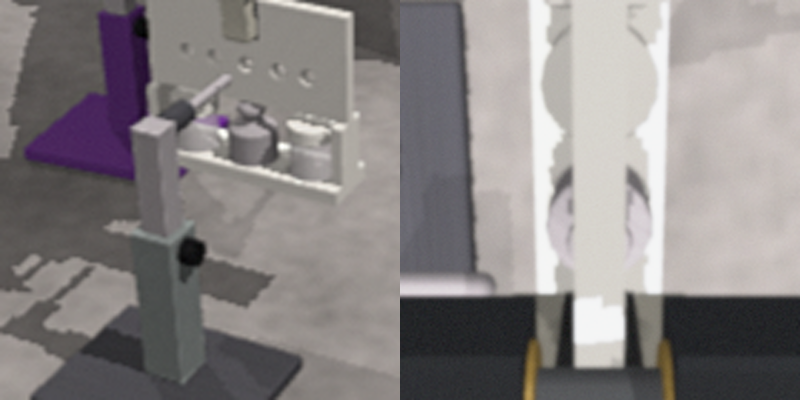

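The crop shows the carrier level in the gripper and the pin lined up with the middle hole. I insert gently, watching the force.

Emit:
servo_tool:
  rows:
    - [2,-0.25,0,0,0,0]
    - [4,-0.5,0,0,0,0]
    - [5,-0.6,0,0,0,0]
    - [5,-0.6,0,0,0,0]
    - [3,-0.35,0,0,0,0]

```text
clock: 9.13
tool_pos: [0.5256, -0.0953, 0.2373]
orientation: [-180.0, -0.0, -97.0]
force: [-0.2, -0.6, -5.7]
opening: 0.0095
```

Emit:
servo_tool:
  rows:
    - [2,-0.25,0,0,0,0]
    - [2,-0.25,0,0,0,0]
    - [1,-0.12,0,0,0,0]
    - [1,-0.12,0,0,0,0]
    - [0,0,0,0,0,0]

```text
clock: 9.55
tool_pos: [0.5307, -0.096, 0.2373]
orientation: [180.0, -0.0, -97.0]
force: [0.1, -0.5, -5.0]
opening: 0.0097
```

Emit:
servo_tool:
  rows:
    - [1,-0.12,0,0,0,0]
    - [1,-0.12,0,0,0,0]
    - [0,0,0,0,0,0]
    - [0,0,0,0,0,0]

```text
clock: 9.88
tool_pos: [0.5326, -0.0962, 0.2374]
orientation: [-180.0, -0.0, -97.0]
force: [-0.3, 0.6, -6.0]
opening: 0.01
```

Emit:
servo_tool:
  rows:
    - [1,-0.12,0,0,0,0]
    - [1,-0.12,0,0,0,0]
    - [1,-0.12,0,0,0,0]
    - [0,0,0,0,0,0]

```text
clock: 10.22
tool_pos: [0.5358, -0.0966, 0.2374]
orientation: [-180.0, -0.0, -97.0]
force: [0.4, -0.7, -5.6]
opening: 0.0097
```

Emit:
servo_tool:
  rows:
    - [1,-0.12,0,0,0,0]
    - [1,-0.12,0,0,0,0]
    - [1,-0.12,0,0,0,0]
    - [0,0,0,0,0,0]

```text
clock: 10.55
tool_pos: [0.5388, -0.097, 0.2373]
orientation: [-180.0, -0.0, -97.0]
force: [-0.2, -0.8, -6.3]
opening: 0.0098
```

Emit:
servo_tool:
  rows:
    - [1,-0.12,0,0,0,0]
    - [1,-0.12,0,0,0,0]
    - [1,-0.12,0,0,0,0]
    - [0,0,0,0,0,0]

```text
clock: 10.88
tool_pos: [0.5418, -0.0973, 0.2374]
orientation: [-180.0, -0.0, -97.0]
force: [-0.1, -0.6, -6.3]
opening: 0.0094
```

```bash
python3 - <<'E'
from h import *
snap('scene','s3')
o=ctrl.get_obs();print(o['clock'],o['tool_pos'],o['orientation'],o['force'],o['moment'])
im=cv2.imread('pics/s3.png')[170:250,220:320]
cv2.imwrite('pics/c4.png',cv2.resize(im,(700,560),interpolation=cv2.INTER_CUBIC))
E
```

```text
10.9333 [ 0.54170838 -0.09729141  0.23732147] [ 1.79998414e+02 -1.28065588e-03 -9.69667538e+01] [ 0.41710059  0.68289805 -6.74229227] [0.03282144 0.13980712 0.00133667]
```

View pics/c4.png

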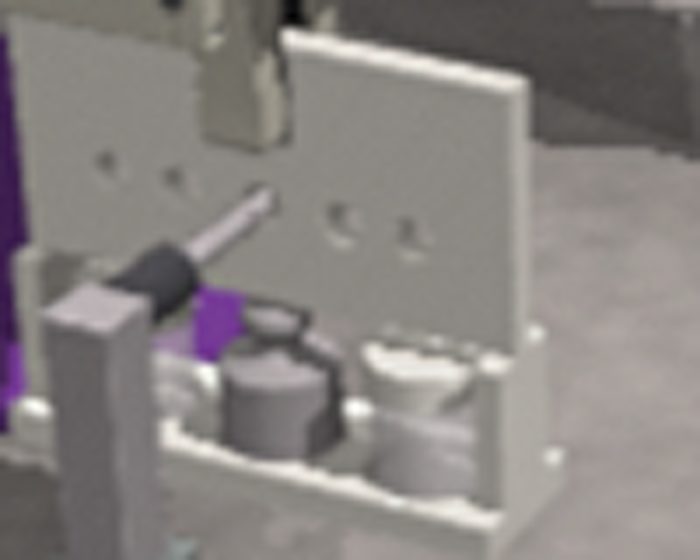

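The pin has entered the middle hole at crop (265,195), with no contact force. I slide on.

Emit:
servo_tool:
  rows:
    - [2,-0.25,0,0,0,0]
    - [4,-0.5,0,0,0,0]
    - [4,-0.5,0,0,0,0]
    - [4,-0.5,0,0,0,0]
    - [2,-0.25,0,0,0,0]

```text
clock: 11.35
tool_pos: [0.5584, -0.0994, 0.2372]
orientation: [-180.0, -0.0, -97.0]
force: [-0.5, 0.4, -5.9]
opening: 0.0098
```

Emit:
servo_tool:
  rows:
    - [2,-0.25,0,0,0,0]
    - [4,-0.5,0,0,0,0]
    - [4,-0.5,0,0,0,0]
    - [4,-0.5,0,0,0,0]
    - [2,-0.25,0,0,0,0]

```text
clock: 11.77
tool_pos: [0.5743, -0.1014, 0.2373]
orientation: [-180.0, -0.0, -97.0]
force: [0.2, -0.3, -5.4]
opening: 0.01
```

Emit:
servo_tool:
  rows:
    - [2,-0.25,0,0,0,0]
    - [3,-0.37,0,0,0,0]
    - [2,-0.25,0,0,0,0]
    - [1,-0.12,0,0,0,0]
    - [0,0,0,0,0,0]

```text
clock: 12.18
tool_pos: [0.5818, -0.1023, 0.2373]
orientation: [180.0, -0.0, -97.0]
force: [0.4, 0.8, -5.7]
opening: 0.0096
```

Emit:
servo_tool:
  rows:
    - [1,-0.12,0,0,0,0]
    - [1,-0.12,0,0,0,0]
    - [1,-0.12,0,0,0,0]
    - [0,0,0,0,0,0]
    - [0,0,0,0,0,0]

```text
clock: 12.6
tool_pos: [0.5846, -0.1026, 0.2374]
orientation: [180.0, 0.0, -97.0]
force: [0.2, -0.7, -5.7]
opening: 0.0098
```

Emit:
servo_tool:
  rows:
    - [1,-0.12,0,0,0,0]
    - [1,-0.12,0,0,0,0]
    - [0,0,0,0,0,0]
    - [0,0,0,0,0,0]

```text
clock: 12.93
tool_pos: [0.5866, -0.1029, 0.2373]
orientation: [180.0, 0.0, -97.0]
force: [0.1, -0.2, -5.4]
opening: 0.01
```

Emit:
servo_tool:
  rows:
    - [0.5,-0.06,0,0,0,0]
    - [0.5,-0.06,0,0,0,0]
    - [0,0,0,0,0,0]
    - [0,0,0,0,0,0]

```text
clock: 13.27
tool_pos: [0.5876, -0.103, 0.2373]
orientation: [180.0, -0.0, -97.0]
force: [0.5, 0.5, -6.5]
opening: 0.0096
```

Emit:
servo_tool:
  rows:
    - [0.5,-0.06,0,0,0,0]
    - [0,0,0,0,0,0]
    - [0,0,0,0,0,0]

```text
clock: 13.52
tool_pos: [0.5881, -0.1031, 0.2373]
orientation: [180.0, -0.0, -97.0]
force: [0.0, -0.4, -6.9]
opening: 0.0103
```

Emit:
servo_tool:
  rows:
    - [0.5,-0.06,0,0,0,0]
    - [0,0,0,0,0,0]
    - [0,0,0,0,0,0]

```text
clock: 13.77
tool_pos: [0.5886, -0.1031, 0.2374]
orientation: [180.0, 0.0, -97.0]
force: [-0.6, 0.0, -6.2]
opening: 0.0097
```

Emit:
servo_tool:
  rows:
    - [0.4,-0.05,0,0,0,0]
    - [0,0,0,0,0,0]
    - [0,0,0,0,0,0]

```text
clock: 14.02
tool_pos: [0.589, -0.1032, 0.2374]
orientation: [180.0, -0.0, -97.0]
force: [0.6, -0.0, -5.8]
opening: 0.0097
```

Emit:
servo_tool:
  rows:
    - [0.4,-0.05,0,0,0,0]
    - [0,0,0,0,0,0]
    - [0,0,0,0,0,0]

```text
clock: 14.27
tool_pos: [0.5892, -0.1032, 0.2373]
orientation: [180.0, -0.0, -97.0]
force: [-0.3, 0.6, -5.9]
opening: 0.0098
```

Emit:
servo_tool:
  rows:
    - [0.4,-0.05,0,0,0,0]
    - [0,0,0,0,0,0]
    - [0,0,0,0,0,0]

```text
clock: 14.52
tool_pos: [0.5893, -0.1033, 0.2373]
orientation: [179.9, -0.0, -97.0]
force: [-3.4, 1.1, -4.2]
opening: 0.01
```

Contact with the shoulder is 3.4 N at x = 0.5893, where I expected home. I ease off slightly and lower until the pin takes the weight.

Emit:
servo_tool:
  rows:
    - [-0.5,0.06,-0.3,0,0,0]
    - [0,0,-0.3,0,0,0]
    - [0,0,-0.3,0,0,0]
    - [0,0,0,0,0,0]
    - [0,0,0,0,0,0]

```text
clock: 14.93
tool_pos: [0.5892, -0.1032, 0.2364]
orientation: [180.0, -0.0, -97.0]
force: [-2.9, -0.6, -4.9]
opening: 0.0099
```

Emit:
servo_tool:
  rows:
    - [0,0,-0.3,0,0,0]
    - [0,0,0,0,0,0]
    - [0,0,0,0,0,0]

```text
clock: 15.18
tool_pos: [0.5892, -0.1033, 0.2361]
orientation: [180.0, -0.0, -97.0]
force: [-3.1, 0.0, -5.3]
opening: 0.01
```

Emit:
servo_tool:
  rows:
    - [0,0,-0.3,0,0,0]
    - [0,0,0,0,0,0]
    - [0,0,0,0,0,0]

```text
clock: 15.43
tool_pos: [0.5892, -0.1033, 0.236]
orientation: [-180.0, -0.0, -97.0]
force: [-3.4, 0.7, -3.6]
opening: 0.0099
```

Emit:
servo_tool:
  rows:
    - [-0.4,0.05,-0.2,0,0,0]
    - [0,0,0,0,0,0]
    - [0,0,0,0,0,0]

```text
clock: 15.68
tool_pos: [0.5892, -0.1032, 0.236]
orientation: [-180.0, -0.0, -97.0]
force: [-2.8, 1.1, -2.7]
opening: 0.0095
```

Emit:
servo_tool:
  rows:
    - [0,0,-0.3,0,0,0]
    - [0,0,0,0,0,0]
    - [0,0,0,0,0,0]

```text
clock: 15.93
tool_pos: [0.5892, -0.1032, 0.2359]
orientation: [-179.9, -0.0, -97.0]
force: [-3.6, 0.9, 1.9]
opening: 0.0099
```

Emit:
servo_tool:
  rows:
    - [-0.4,0.05,0.1,0,0,0]
    - [0,0,0,0,0,0]
    - [0,0,0,0,0,0]

```text
clock: 16.18
tool_pos: [0.5892, -0.1032, 0.2359]
orientation: [-179.9, 0.0, -97.0]
force: [-0.3, -0.6, -0.3]
opening: 0.01
```

Emit:
servo_tool:
  rows:
    - [0,0,0,0,0,0]
    - [0,0,0,0,0,0]
    - [0,0,0,0,0,0]
    - [0,0,0,0,0,0]
    - [0,0,0,0,0,0]
  fingers: 30

```text
clock: 16.6
tool_pos: [0.5886, -0.1031, 0.2355]
orientation: [-180.0, 0.0, -97.0]
force: [-0.9, 0.1, 0.2]
opening: 0.0295
```

Emit:
servo_tool:
  rows:
    - [0,0,0,0,0,0]
    - [0,0,0,0,0,0]
    - [0,0,0,0,0,0]

```text
clock: 16.85
tool_pos: [0.5885, -0.1031, 0.2355]
orientation: [180.0, -0.0, -97.0]
force: [-0.7, 0.2, -0.7]
opening: 0.0299
```

```bash
python3 - <<'E'
from h import *
snap('scene','s4')
o=ctrl.get_obs();print(o['clock'],o['tool_pos'],o['orientation'],o['force'],o['opening'])
im=cv2.imread('pics/s4.png')[160:260,190:315]
cv2.imwrite('pics/c5.png',cv2.resize(im,(700,560),interpolation=cv2.INTER_CUBIC))
E
```

```text
16.9 [ 0.58852149 -0.10311376  0.23548681] [-1.79996274e+02 -6.58745032e-04 -9.69662428e+01] [-1.2785141   1.59718352  0.08066034] 0.03004287828833418
```

View pics/c5.png

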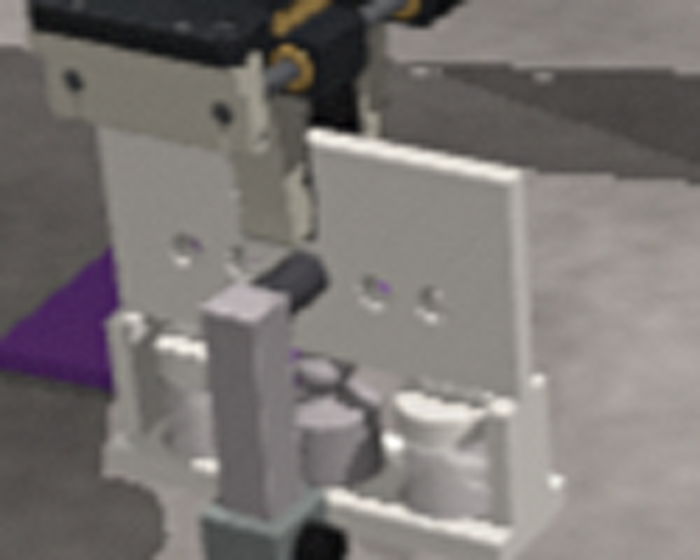

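The carrier is released and hangs level against the collar at crop (300,280). I withdraw straight up.

Emit:
servo_tool:
  rows:
    - [0,0,4,0,0,0]
    - [0,0,8,0,0,0]
    - [0,0,12,0,0,0]
    - [0,0,15,0,0,0]
    - [0,0,15,0,0,0]

```text
clock: 17.32
tool_pos: [0.5885, -0.1032, 0.2908]
orientation: [-180.0, -0.0, -97.0]
force: [0.7, -0.2, 0.8]
opening: 0.03
```

Emit:
servo_tool:
  rows:
    - [0,0,15,0,0,0]
    - [0,0,15,0,0,0]
    - [0,0,15,0,0,0]
    - [0,0,10,0,0,0]
    - [0,0,5,0,0,0]

```text
clock: 17.73
tool_pos: [0.589, -0.1032, 0.3517]
orientation: [-179.8, 0.0, -97.0]
force: [0.7, 0.3, -0.1]
opening: 0.0299
```

Emit:
servo_tool:
  rows:
    - [0,0,0,0,0,0]
    - [0,0,0,0,0,0]
    - [0,0,0,0,0,0]
    - [0,0,0,0,0,0]
    - [0,0,0,0,0,0]

```text
clock: 18.15
tool_pos: [0.5883, -0.1031, 0.3487]
orientation: [179.9, -0.0, -97.0]
force: [-0.3, 0.7, -0.3]
opening: 0.0301
```

```bash
python3 - <<'E'
from h import *
def bar(f):
    c=load(f);P=cloud(c).reshape(-1,3)
    s=P[(abs(P[:,0]-.585)<.045)&(abs(P[:,1]+.104)<.11)&(P[:,2]>.255)&(P[:,2]<.275)]
    v=cv2.fitLine(s.astype('f4'),cv2.DIST_HUBER,0,.01,.01).ravel();print(len(s),s.mean(0),'tilt',np.degrees(np.arcsin(v[2]/np.sign(v[1]))))
snap('scene','s5');bar('s5')
for i in range(15): viewer.snapshot('top')
snap('scene','s6');bar('s6')
print(abs(load('s5')['p'].astype(int)-load('s6')['p'])[170:260,190:320].mean(),ctrl.get_obs()['clock'],ctrl.get_obs()['tool_pos'])
cv2.imwrite('pics/s6c.png',cv2.resize(cv2.imread('pics/s6.png')[130:270,180:340],(640,560),interpolation=cv2.INTER_CUBIC))
E
```

```text
627 [ 0.59240044 -0.09976509  0.2631352 ] tilt 0.3814601
628 [ 0.59252179 -0.09912259  0.26315624] tilt 0.96272653
0.9524216524216524 19.0 [ 0.58851387 -0.10311337  0.34946752]
```

View pics/s6c.png

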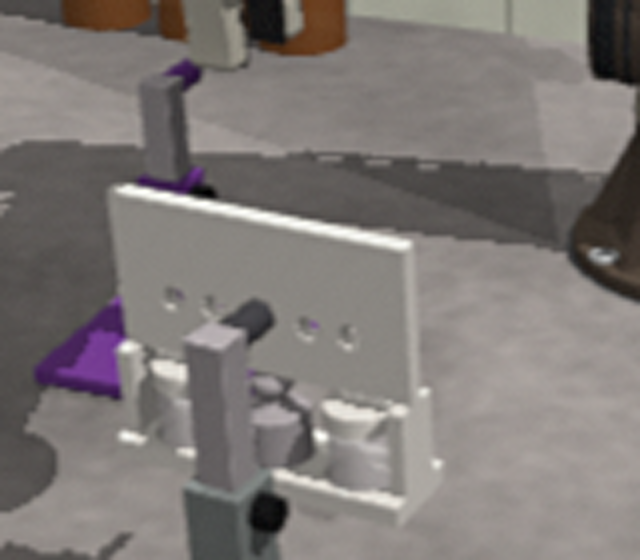

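The carrier hangs freely. The tilt moved from 0.4° to 1.0° between checks, so I check whether it has settled.

```bash
python3 - <<'E'
from h import *
for k in range(14):
    snap('scene','q');c=load('q');P=cloud(c).reshape(-1,3)
    s=P[(abs(P[:,0]-.585)<.045)&(abs(P[:,1]+.104)<.11)&(P[:,2]>.255)&(P[:,2]<.275)]
    s=s[np.argsort(s[:,1])]
    g=[];
    for i in np.array_split(s,12): g.append((np.median(i[:,1]),np.percentile(i[:,2],90)))
    g=np.array(g);p=np.polyfit(g[:,0],g[:,1],1);print(round(ctrl.get_obs()['clock'],2),np.degrees(np.arctan(p[0])).round(2),s.mean(0).round(4))
    for i in range(2): viewer.snapshot('wrist')
E
```

```text
19.05 0.77 [ 0.5925 -0.1     0.2632]
19.2 0.87 [ 0.5926 -0.0988  0.2631]
19.35 0.79 [ 0.5925 -0.0991  0.2632]
19.5 0.85 [ 0.5925 -0.0995  0.2632]
19.65 0.77 [ 0.5926 -0.0992  0.2632]
19.8 0.81 [ 0.5925 -0.0995  0.2631]
19.95 0.82 [ 0.5924 -0.0994  0.2631]
20.1 0.8 [ 0.5926 -0.0991  0.2631]
20.25 0.99 [ 0.5925 -0.0995  0.2632]
20.4 0.82 [ 0.5924 -0.0999  0.2632]
20.55 0.87 [ 0.5926 -0.0991  0.2632]
20.7 0.91 [ 0.5925 -0.0993  0.2631]
20.85 0.92 [ 0.5926 -0.0996  0.2631]
21.0 0.88 [ 0.5926 -0.0991  0.2632]
```

It is at rest, tilted about 0.85° (0.015 rad, limit 0.12). I hand the job in.

```bash
python3 -c "
from plant import ctrl
print(ctrl.close_job())"
```

```text
the job is handed in; nothing more can be done
None
```

The carrier hangs by its middle hole (hole 3) on the grey stand's pin, with its bar against the shoulder. The gripper is open and about 90 mm above the bar. I chose hole 3 because the steel weight stands in the middle pocket. I handed the job in at about 21 s of the 53 s allowed, and hand-in reports no verdict.

- **Contact:** the pin went in without any measurable contact. The wrist sensor showed about 3–4 N against the shoulder while seating and about 8 N as the pin took the weight, against the 25 N limit. That force was not measured at the carrier itself.
- **At rest:** over the last 2 s the carrier was still and about 0.85° (0.015 rad) off level, against a limit of 0.12 rad. An early coarse reading had jumped from 0.4° to 1.0°. The finer readings after it stayed at 0.8–1.0°, so I put the jump down to noise.
- **Contents and bystanders:** the last picture shows the weight and both pots in their pockets. The arm never went near the bottle, cup or rack, but I did not measure their positions again at the end.

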